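Load the sample probe into the analyser

ROBOT

A 6-joint arm with a two-finger parallel gripper is mounted at the origin on the work surface. World frame = base frame: x ahead of the robot, y to its left, z up, the work surface at z = 0. Lengths are in m, angles in rad, forces in N, time in s.
With the tool pointing down it reaches from about 0.275 to 0.875 m from the base axis. Payload 12.5 kg.
Tool frame: the origin (TCP) lies at the very end of the fingers, on their centre line; the grasp point (between the pads) lies robot.grip_point_offset behind it (robot.grip_point_offset is the distance from the TCP to the grasp point, in m); z points along the fingers, y is the direction in which the jaws open and shut (so a half turn about z gives the same grasp; the last joint's range is limited). The gripper opens to 85 mm and grips with 20 to 120 N. Pads are 22 mm wide; open, the fingers measure 114 mm over their backs; the gripper's body (76 mm by 85 mm) begins 54 mm behind the grasp point. The pads swing forward as they close: fully open they stand 13 mm farther back than shut.
Start: joints at [-1.309, 0.351, 1.652, -0, 1.139, -0.085], TCP at [0.187, -0.517, 0.231] pointing down, gripper open.
Joint ranges: [-2.75, 2.75], [-0.79, 2.1], [0.01, 2.65], [-1.57, 4.71], [0.07, 3.14], [-2.87, 2.87]. Speed limits (rad/s): [2.22, 2.22, 2.79, 3.14, 3.14, 3.14].

INTERFACE

Orientations are given as a 3x3 rotation matrix whose columns are the frame's x, y, z axes.
In Python, from rig import robot gives the robot as it stands.
- The arm moves only by the shell command python3 -m creep 'ROWS' [FORCE]. ROWS is JSON, a list of rows, each a list of 3 entries, a list of its own where there are three numbers: the turn, a rotation vector about the tool's x, y, z in degrees, then the shift along the tool's x, y, z in m, then the closure in counts, from 0 (fully open) to 255 (shut). In form: [[[wx, wy, wz], [dx, dy, dz], gripper], ...]. A call has 1 to 8 rows; each row is the pose to reach, as a shift and turn from the pose measured when the call began, along the tool's axes at that moment; what a row does not reach only later rows make up. A row lasts 1/10 s, in which the tool goes at most 50 mm and 8.59 degrees, less where a joint would pass 70% of its speed; a pose out of reach is approached as far as the arm can. A call with a gripper value outside its range is refused whole. The fingers move at their own pace and stop on an object; FORCE is the grip in N (left out, the last holds). Time passes only in rows, so rows that repeat a pose let the fingers close. It gives the time, the measured TCP pose, the force and the opening at its end, in the units of the state.
- robot.get_state(): the state, without advancing time (a new reading comes with each control period).
- robot.grab_frame(name): name is "side" or "top"; returns a dict with "color" (384x512x3 uint8, red, green, blue), "vertical_fov" (degrees; the focal length in pixels is half the picture's height over the tangent of half this angle, whatever the lens; pixels are square), "cx", "cy" (the principal point, pixels), "R" (3x3) and "t" (3): a world point X has camera coordinates R X + t. Camera axes: x right, y down, z forward; pixel columns grow to the right and rows downward; lengths in m; the calibration is good to about 2 mm. A picture is of the moment at which its call begins. There is no depth.
- robot.job_done(): hands the job in, once; it reports no verdict.
The state is a dict: "clock": time; "q": joint angles; "joint_vel": joint speeds; "joint_torque": joint torques, N m; "eef_pos": TCP position; "ee_rot": TCP orientation; "wrist_force": force on the tool from outside, world axes, zero at the start; "ft_torque": the same for the moment, N m; "width": finger opening in m.
Only numpy, scipy, OpenCV 4.12 (cv2) and the standard library are available. Lean on these libraries where they do the work, as an engineer would, in place of code of your own. Each camera call takes 0.05 s, during which the arm holds its last target.

TASK

Load the steel sample probe into the white analyser: take it out of its holder by the blue band, start it partway into the inlet tube, let go, take it again by its black rear handle, and push it in until it stops hard against the seat deep inside. Seat it with a firm push of about 18 N - more than 12 N, held for a moment, but never over 25 N, and do not ram or jam the probe in the tube - then let go and leave it there, without disturbing the amber bottle, the jar or the mouse.

Things in the scene. Friction and masses are not known exactly. Their poses are not given: they have to be found in the camera images.
- probe: The sample probe, a straight rigid rod 220 mm long, about 0.2 kg. Origin half-way along its axis; x runs along the axis towards the tip. From the tip: a steel shaft 14 mm in diameter and 160 mm long (its last 6 mm taper to 8 mm), then a black handle 20 mm in diameter and 60 mm long. It balances about 100 mm from the tip.
- front_grip (a point): Centre of the 22 mm wide blue band on the probe's shaft, on its axis, 85 mm behind the tip: where to grip it first. In the holder it lies 45 mm above the desk and is free from above and both sides. Axes as the probe's.
- handle (a point): Centre of the probe's black rear handle, on its axis, 190 mm behind the tip (105 mm behind the blue band). When the probe is let go partway in, its handle droops a few mm; pushed crooked it binds in the bore. Axes as the probe's.
- tip (a point): Centre of the probe's tip face, on its axis. Axes as the probe's.
- holder: Grey holder fixed on the desk, 240 x 60 x 62 mm, origin at the centre of its underside. The probe lies level in it along its x axis, tip to +x. The handle and the 26 mm of shaft next to it lie between two close cheeks 62 mm high (no room for fingers there); near the tip the shaft rests in a fork 54 mm high, 19 to 31 mm behind the tip. The probe lifts straight up out of it.
- analyser: White analyser fixed to the desk, box 240 x 200 x 145 mm high, origin at desk level. x points into the inlet, a level steel tube that stands 60 mm out from the -x face. Origin 170 mm behind the mouth. Deep in the bore a sliding seat, shown by the red pointer in the black slot on top, starts 81 to 127 mm inside the mouth; the probe pushes it against about 5 N of drag, up to a hard stop. It stays where it is left.
- inlet (a point): Centre of the inlet tube's mouth, 90 mm above the desk; x points along the level bore axis, into the analyser. The tube is 42 mm in outer diameter at its flared mouth (32 mm behind the flare); the mouth's opening is about 25 mm wide and narrows over the first 14 mm to the 16.2 mm bore. The seat's hard stop lies 126 to 154 mm inside the mouth; exactly where must be felt.
- solvent: Amber bottle, 56 mm wide, 130 mm tall; origin under its middle. Leave alone.
- sample_jar: Pale jar with white lid, 50 mm wide, 70 mm tall; origin under its middle. Leave alone.
- mouse: Black computer mouse, 100 x 60 x 32 mm; origin under its middle. Leave alone.
Things that resemble listed ones, but are neither listed nor needed, are in the scene too. What is shaped like the probe but yellow is not meant.

How it is judged:
On the way, in this order (a step that is already met when the one before it is completed fails the run):
1. the probe's tip is partway (more than 40 mm) inside the inlet bore (x of tip in the frame of inlet above 0.04 m and angle between the x axis of probe and the x axis of inlet, either way round below 0.08 rad), for 0.1 s.
2. the probe, still partway in, is gripped again by its black rear handle (x of tip in the frame of inlet above 0.04 m and contact force between the fingers and probe above 1 N and distance between the grasp point and handle below 0.04 m), for 0.1 s.
3. the probe presses the seat against its hard stop with more than 12 N for a moment (core is the hidden block that carries the seat) (x of tip in the frame of core above -0.0325 m and contact force between probe and core above 12 N), for 0.15 s.
At the end, for the whole second after the job is handed in: the probe lies at rest in the bore with its tip within 3.5 mm of the seat's hard stop and its axis along the bore within 0.08 rad, and it has been released (x of tip in the frame of core above -0.0335 m and angle between the x axis of probe and the x axis of inlet, either way round below 0.08 rad and linear speed of probe below 0.01 m/s); the robot touches nothing.
It fails at once if the probe is pushed against the seat with more than 25 N (contact force between probe and core above 25 N).
It fails at once if the probe is rammed against the inlet or jammed in its bore with more than 40 N (contact force between probe and analyser above 40 N).
It fails at once if the bottle, the jar or the mouse is moved more than 30 mm (distance of any of solvent, sample_jar, mouse from where it was at the start of the episode above 0.03 m).
It also fails if it takes over 67 s, if anything falls off the work surface, if the arm or the gripper's body presses on something with over 40 N, if the wrist force passes 120 N, or if a joint passes its speed limit or range.

## Working session

There is one attempt and no reset: what is moved stays moved. The work goes in short steps, Python scripts to look and compute and a shell command to move; the robot and the scene stay as the last step left them, time stands still between calls to the robot, and variables do not carry over. Pictures are saved under pics/ and viewed, and the job is handed in when it is done.

```bash
ls; mkdir -p pics
python3 - <<'E'
from rig import robot
import cv2
print(robot.grip_point_offset)
s=robot.get_state()
for k in s: print(k,s[k])
for n in("side","top"):
    f=robot.grab_frame(n); cv2.imwrite(f"pics/{n}0.png",f["color"][:,:,::-1])
    print(n,f["vertical_fov"],f["cx"],f["cy"],f["R"],f["t"], [k for k in f])
E
```

```text
pics
0.0187
clock 0.0
q [-1.30858755e+00  3.51260803e-01  1.65244134e+00 -1.88639159e-05
  1.13909924e+00 -8.46018581e-02]
joint_vel [ 0.00018466 -0.00219742 -0.00066927  0.0010706  -0.00025259 -0.00010365]
joint_torque [-3.23332706e-04 -5.06099439e+01 -2.91409135e+01 -8.45038880e-05
  4.45742713e-03  1.02030043e-06]
eef_pos [ 0.18687542 -0.51691758  0.23073841]
ee_rot [[ 9.40458887e-01  3.39907300e-01 -3.29868658e-04]
 [ 3.39907449e-01 -9.40458172e-01  1.16297675e-03]
 [ 8.50766123e-05 -1.20585663e-03 -9.99999269e-01]]
wrist_force [ 0.52015873 -0.42545466 -0.07204497]
ft_torque [-0.00975534 -0.00363287  0.03138061]
width 0.0852876896863802
side 48.84572985503574 260.8893017850221 201.1481657472153 [[-0.81644002 -0.57703894 -0.02125457]
 [-0.28454431  0.43407965 -0.85475692]
 [ 0.5024542  -0.69180989 -0.51859314]] [0.32886657 0.23121209 0.79401797] ['color', 'vertical_fov', 'cx', 'cy', 'R', 't']
top 56.5332557824864 252.95914461088284 182.96121785454352 [[ 1.73418786e-04 -9.99872038e-01 -1.59961564e-02]
 [-9.97582002e-01  9.38740564e-04 -6.94929379e-02]
 [ 6.94990617e-02  1.59695291e-02 -9.97454187e-01]] [-0.06987431  0.48091461  0.94476102] ['color', 'vertical_fov', 'cx', 'cy', 'R', 't']
```

View pics/side0.png

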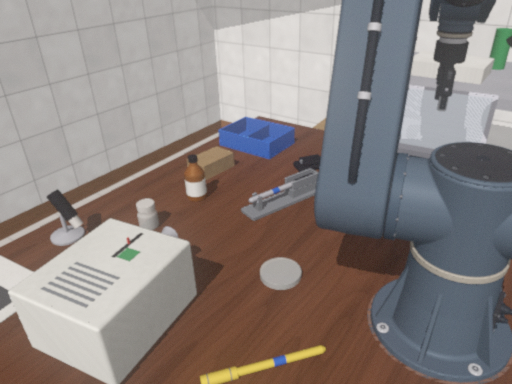

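View pics/top0.png

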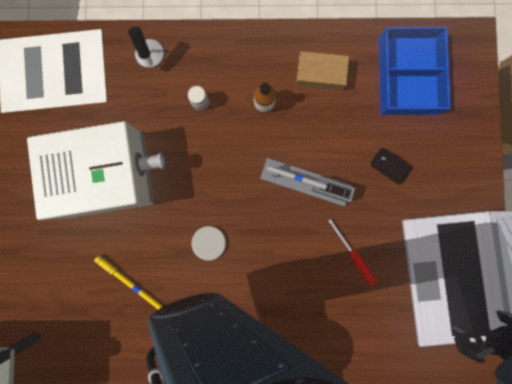

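Run:
```python
import cv2,numpy as np
t=cv2.imread("pics/top0.png"); s=cv2.imread("pics/side0.png")
a=cv2.resize(t[150:215,250:365],None,fx=6.5,fy=6.5,interpolation=cv2.INTER_CUBIC); cv2.imwrite("pics/t0a.png",a)
a=cv2.resize(t[115:225,20:175],None,fx=5,fy=5,interpolation=cv2.INTER_CUBIC); cv2.imwrite("pics/t0b.png",a)
a=cv2.resize(s[155:225,235:335],None,fx=7,fy=7,interpolation=cv2.INTER_CUBIC); cv2.imwrite("pics/s0a.png",a)
```

```text
(no output)
```

View pics/t0a.png

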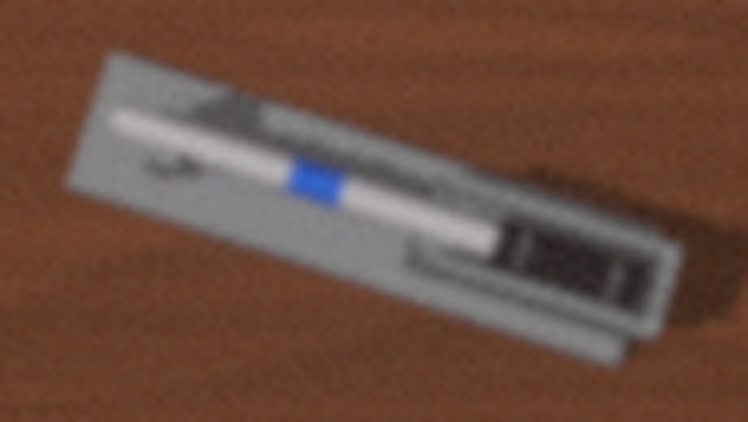

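View pics/t0b.png

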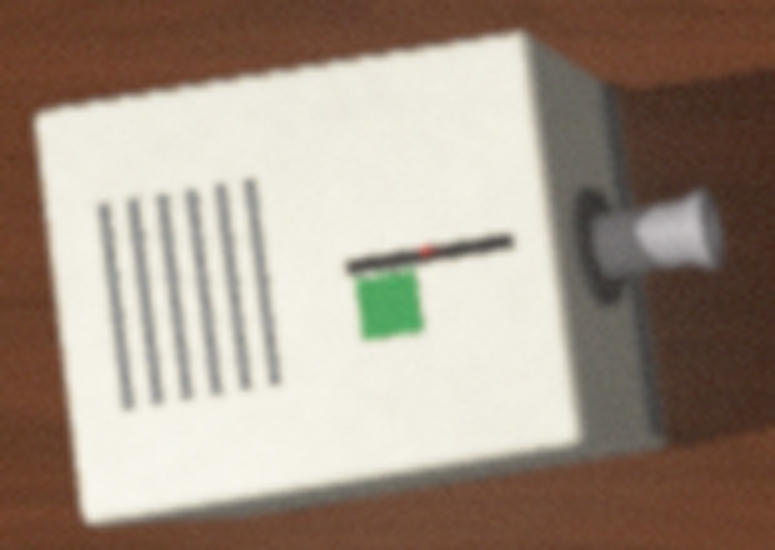

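View pics/s0a.png

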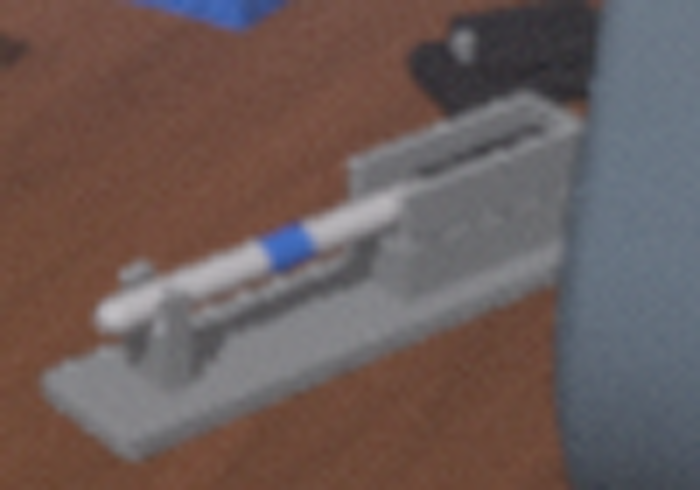

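```bash
cat > h.py <<'E'
import numpy as np,cv2
def cam(f):
    h=f["color"].shape[0]; F=h/2/np.tan(np.radians(f["vertical_fov"])/2)
    return F,f["cx"],f["cy"],np.array(f["R"]),np.array(f["t"])
def ray(f,u,v,z):
    F,cx,cy,R,t=cam(f); d=R.T@np.array([(u-cx)/F,(v-cy)/F,1]); c=-R.T@t
    return c+d*(z-c[2])/d[2]
def proj(f,X):
    F,cx,cy,R,t=cam(f); p=R@np.array(X)+t; return np.array([F*p[0]/p[2]+cx,F*p[1]/p[2]+cy])
def tri(f1,p1,f2,p2):
    A=[];b=[]
    for f,p in((f1,p1),(f2,p2)):
        F,cx,cy,R,t=cam(f); d=R.T@np.array([(p[0]-cx)/F,(p[1]-cy)/F,1]); d/=np.linalg.norm(d); c=-R.T@t
        M=np.eye(3)-np.outer(d,d); A.append(M); b.append(M@c)
    A=np.vstack(A);b=np.hstack(b); X=np.linalg.lstsq(A,b,rcond=None)[0]
    return X,np.linalg.norm(A@X-b)
E
python3 - <<'E'
from h import *
from rig import robot
T=robot.grab_frame("top");S=robot.grab_frame("side")
c=lambda u,v,s,ox,oy:((u+.5)/s-.5+ox,(v+.5)/s-.5+oy)
ta=lambda u,v:c(u,v,6.5,250,150); tb=lambda u,v:c(u,v,5,20,115); sa=lambda u,v:c(u,v,7,235,155)
P={}
for n,p in dict(tip=(110,118),band=(315,182),joint=(497,237),end=(650,288)).items():
    P[n]=ray(T,*ta(*p),.045); print(n,P[n])
print([np.linalg.norm(P["tip"]-P[k]) for k in P])
print("tri band",tri(T,ta(315,182),S,sa(288,247)))
print("tri tip",tri(T,ta(110,118),S,sa(105,316)))
d=P["tip"]-P["joint"];print("dir deg",np.degrees(np.arctan2(d[1],d[0])))
C=[ray(T,*tb(*p),.145) for p in((35,113),(525,33),(578,440),(88,523))]
for i in range(4): 
    d=C[i]-C[i-1]; print(C[i],np.linalg.norm(d),np.degrees(np.arctan2(d[1],d[0])))
a,b=[ray(T,*tb(*p),.145) for p in((347,267),(513,241))]; d=a-b; print("slot",a,b,np.degrees(np.arctan2(d[1],d[0])))
a,b=[ray(T,*tb(*p),.09) for p in((708,190),(718,268))]; print("mouth",a,b,(a+b)/2,np.linalg.norm(a-b))
# side corners prediction
for X in C: print(proj(S,X))
E
```

```text
tip [ 0.5187902  -0.10594499  0.045     ]
band [ 0.49284265 -0.18808159  0.045     ]
joint [ 0.47067996 -0.26055543  0.045     ]
end [ 0.45024637 -0.32112185  0.045     ]
[np.float64(0.0), np.float64(0.08613765759275757), np.float64(0.16192276648372195), np.float64(0.22583032489790883)]
tri band (array([ 0.49008988, -0.18956131,  0.04694795]), np.float64(0.004374519230944362))
tri tip (array([ 0.51640229, -0.10723066,  0.04865544]), np.float64(0.0033871246006196027))
dir deg 72.71538958647484
[0.58135097 0.46550656 0.145     ] 0.1967094754640694 9.856653202451945
[0.61902769 0.23236345 0.145     ] 0.23616782765877148 -80.82017112140251
[0.42624612 0.20261179 0.145     ] 0.19506382822135607 -171.22685211183472
[0.38754511 0.43183309 0.145     ] 0.23246541592235748 99.58326348442671
slot [0.50757244 0.31382511 0.145     ] [0.51974415 0.23553032 0.145     ] 98.83646687037863
mouth [0.55232132 0.15902581 0.09      ] [0.51296351 0.15328965 0.09      ] [0.53264242 0.15615773 0.09      ] 0.03977361442356802
[  4.66068398 289.48097009]
[108.27779763 216.71389122]
[186.68864366 240.5783663 ]
[ 95.96780869 327.99811138]
```

Run:
```python
import cv2,numpy as np
s=cv2.imread("pics/side0.png")
a=cv2.resize(s[200:384,0:220],None,fx=3.2,fy=3.2,interpolation=cv2.INTER_CUBIC); cv2.imwrite("pics/s0b.png",a)
```

```text
(no output)
```

View pics/s0b.png

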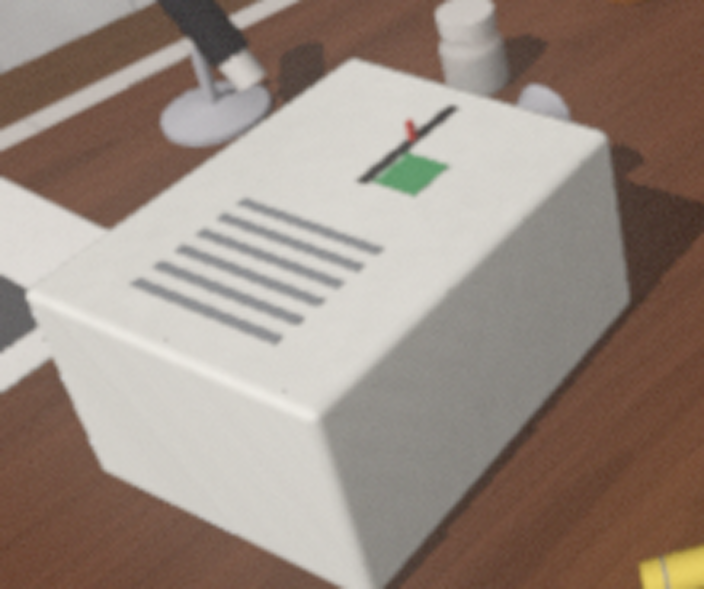

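```bash
cat > fit.py <<'E'
from h import *
from rig import robot
from scipy.optimize import least_squares
T=robot.grab_frame("top");S=robot.grab_frame("side")
c=lambda p,s,ox,oy:np.array(((p[0]+.5)/s-.5+ox,(p[1]+.5)/s-.5+oy))
ta=lambda *p:c(p,6.5,250,150); tb=lambda *p:c(p,5,20,115); sa=lambda *p:c(p,7,235,155); sb=lambda *p:c(p,3.2,0,200)
i=.0015
B={'fl':(.13-i,.1-i,.145),'fr':(.13-i,-.1+i,.145),'nl':(-.11+i,.1-i,.145),'nr':(-.11+i,-.1+i,.145)}
# image top: up=+x world; analyser x=+y world(left); analyser y = -x world (down in image)
OA=[(0,'A',B['fr'],tb(35,113)),(0,'A',B['nr'],tb(525,33)),(0,'A',B['nl'],tb(578,440)),(0,'A',B['fl'],tb(88,523)),
 (0,'A',(-.17,0,.09),tb(713,229)),
 (1,'A',B['fr'],sb(30,295)),(1,'A',B['nr'],sb(353,60)),(1,'A',B['nl'],sb(606,135)),(1,'A',B['fl'],sb(318,415)),
 (0,'P',(.110,0,.045),ta(108,117)),(0,'P',(.025,0,.045),ta(315,182)),(0,'P',(-.05,0,.045),ta(500,237)),(0,'P',(-.11,0,.045),ta(652,288)),
 (1,'P',(.110,0,.045),sa(100,318)),(1,'P',(.025,0,.045),sa(288,247))]
def pr(f,X,k,dt):
    F,cx,cy,R,t=cam(f); p=R@X+t+dt; x=p[:2]/p[2]; return F*x*(1+k*(x@x))+[cx,cy]
def W(q,X):
    return np.array([q[0]+np.cos(q[2])*X[0]-np.sin(q[2])*X[1],q[1]+np.sin(q[2])*X[0]+np.cos(q[2])*X[1],X[2]])
def res(v,full=False):
    q={'A':v[0:3],'P':v[3:6]}; k=v[6:8]; dt=v[8:14].reshape(2,3)
    r=[pr((T,S)[ci],W(q[o],X),k[ci],dt[ci])-p for ci,o,X,p in OA]
    if full: return np.array(r)
    return np.hstack([np.ravel(r),v[8:14]/.0015,v[6:8]/.1])
v0=np.r_[.5,.33,1.72,.485,-.21,1.27,0,0,np.zeros(6)]
s=least_squares(res,v0,loss='soft_l1'); v=s.x
J=s.jac; cov=np.linalg.inv(J.T@J)
if __name__=="__main__":
    np.set_printoptions(precision=4,suppress=True)
    print("A",v[:3],np.degrees(v[2]),"P",v[3:6],np.degrees(v[5]),"k",v[6:8],"dt",v[8:]); print(np.sqrt(np.diag(cov)))
    print(res(v,True))
    print("inlet",W(v[:3],(-.17,0,.09)),"band",W(v[3:6],(.025,0,.045)))
E
python3 fit.py
```

```text
A [0.5029 0.3241 1.7388] 99.62467246548398 P [ 0.4838 -0.2143  1.2553] 71.92398860055675 k [-0.0119 -0.0343] dt [-0.0004 -0.0015 -0.      0.0016  0.0012  0.0002]
[0.0022 0.0019 0.0059 0.0023 0.0023 0.0163 0.0118 0.0143 0.0014 0.002
 0.0015 0.0019 0.0014 0.0015]
[[ 0.1821  0.7867]
 [-0.4532 -0.1351]
 [ 0.7871  0.3423]
 [-0.3096  0.6008]
 [-0.2339 -0.0552]
 [ 0.0513 -1.6078]
 [-0.4546 -0.7733]
 [ 0.213  -0.7882]
 [-0.6465  0.449 ]
 [ 1.63   -0.0929]
 [ 0.8128 -0.0821]
 [-0.1173  0.3421]
 [-1.3819 -0.3625]
 [ 0.5453  0.7339]
 [-0.8211  0.7534]]
inlet [0.5313 0.1565 0.09  ] band [ 0.4916 -0.1906  0.045 ]
```

```bash
cat > go.py <<'E'
import sys
from h import *
from rig import robot
from scipy.spatial.transform import Rotation as Ro
np.set_printoptions(precision=4,suppress=True)
def plan(pos,yaw,pitch=0):
    "TCP pos, tool x at world yaw (deg), tool z down"
    s=robot.get_state();R=np.array(s["ee_rot"]);p=np.array(s["eef_pos"])
    a=np.radians(yaw);x=np.array([np.cos(a),np.sin(a),0]);z=np.array([0,0,-1.]);G=np.c_[x,np.cross(z,x),z]
    print("turn",Ro.from_matrix(R.T@G).as_rotvec(degrees=True),"shift",R.T@(np.array(pos)-p),"F",s["wrist_force"],"w",s["width"],"t",s["clock"],"yaw",np.degrees(np.arctan2(R[1,0],R[0,0])))
if __name__=="__main__":
    a=[float(x) for x in sys.argv[1:]]; plan(a[:3],a[3])
E
python3 go.py .4916 -.1906 .13 72.2
```

```text
turn [ -0.021   -0.0132 -52.3287] shift [ 0.3975 -0.2035  0.1012] F [0.7166 0.2171 0.1155] w 0.085433467489014 t 0.3 yaw 19.871272393989205
```

```bash
python3 -m creep '[[[0,0,-52.3],[0.3975,-0.2035,0.1],0],[[0,0,-52.3],[0.3975,-0.2035,0.1],0],[[0,0,-52.3],[0.3975,-0.2035,0.1],0],[[0,0,-52.3],[0.3975,-0.2035,0.1],0],[[0,0,-52.3],[0.3975,-0.2035,0.1],0],[[0,0,-52.3],[0.3975,-0.2035,0.1],0],[[0,0,-52.3],[0.3975,-0.2035,0.1],0],[[0,0,-52.3],[0.3975,-0.2035,0.1],0]]' 60; python3 go.py .4916 -.1906 .13 72.2
```

```text
clock: 1.1
eef_pos: [0.4544, -0.2302, 0.1436]
ee_rot: [[0.306, 0.952, 0.0], [0.952, -0.306, 0.0], [0.0, 0.0, -1.0]]
wrist_force: [0.8, -1.1, 0.4]
width: 0.0853
turn [ 0.0131 -0.0087  0.0089] shift [0.049  0.0234 0.0136] F [ 0.8099 -1.0574  0.4271] w 0.08532393379823323 t 1.1 yaw 72.20888693328484
```

```bash
python3 -m creep '[[[0,0,0],[0.049,0.0234,0.0136],0],[[0,0,0],[0.049,0.0234,0.0136],0],[[0,0,0],[0.049,0.0234,0.0136],0]]'
python3 - <<'E'
from rig import robot
import cv2
from h import *
s=robot.get_state();print(s["eef_pos"])
for n in("side","top"):
    f=robot.grab_frame(n); im=f["color"][:,:,::-1].copy()
    p=proj(f,s["eef_pos"]); print(n,p)
    if n=="top": x0,y0=230,120; im=im[120:240,230:390]; k=5
    else: x0,y0=220,100; im=im[100:240,220:380]; k=4
    cv2.imwrite(f"pics/{n}1.png",cv2.resize(im,None,fx=k,fy=k,interpolation=cv2.INTER_CUBIC))
E
```

```text
clock: 1.4
eef_pos: [0.492, -0.1896, 0.1295]
ee_rot: [[0.303, 0.953, -0.001], [0.953, -0.303, 0.0], [0.0, -0.001, -1.0]]
wrist_force: [-0.2, -0.1, -0.0]
width: 0.0853
[ 0.49198435 -0.18964192  0.12951474]
side [273.84584288 162.20355881]
top [302.61870601 174.92400872]
```

View pics/side1.png

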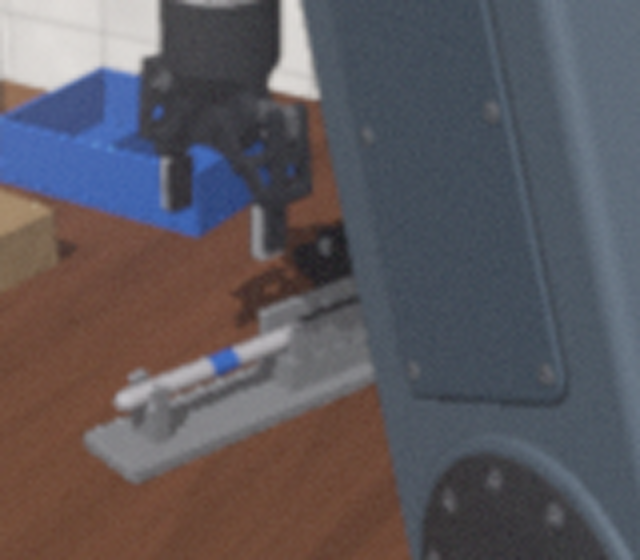

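View pics/top1.png

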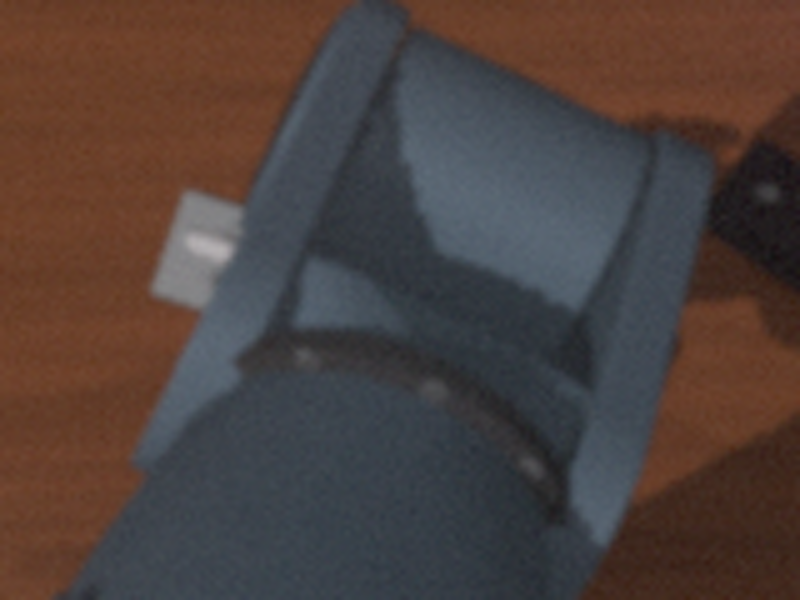

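```bash
python3 - <<'E'
from rig import robot
from h import *
f=robot.grab_frame("side")
for X in [(.492,-.1896,.045),(.492,-.1896,.1425),(.502,-.1896,.045),(.492,-.1796,.045)]: print(proj(f,X))
E
python3 go.py .4916 -.1902 .03 72.2
```

```text
[273.99925861 190.27504819]
[273.80505817 157.69722875]
[270.95104251 189.27991991]
[271.94250152 191.81612681]
turn [ 0.0267  0.0034 -0.0558] shift [0.0016 0.0001 0.1003] F [0.2023 0.4372 0.132 ] w 0.08534090237011278 t 1.55 yaw 72.14424324358112
```

```bash
python3 -m creep '[[[0,0,0],[0.001,0,0.05],0],[[0,0,0],[0.001,0,0.09],0],[[0,0,0],[0.001,0,0.1025],0],[[0,0,0],[0.001,0,0.1025],0],[[0,0,0],[0.001,0,0.1025],0]]'
python3 - <<'E'
from rig import robot
import cv2
from h import *
f=robot.grab_frame("side"); im=f["color"][:,:,::-1].copy()[140:240,220:340]
cv2.imwrite(f"pics/side2.png",cv2.resize(im,None,fx=6,fy=6,interpolation=cv2.INTER_CUBIC))
E
```

```text
clock: 2.05
eef_pos: [0.492, -0.1917, 0.0294]
ee_rot: [[0.307, 0.952, 0.002], [0.952, -0.307, -0.001], [-0.0, 0.002, -1.0]]
wrist_force: [0.7, -0.4, -0.4]
width: 0.0854
```

View pics/side2.png

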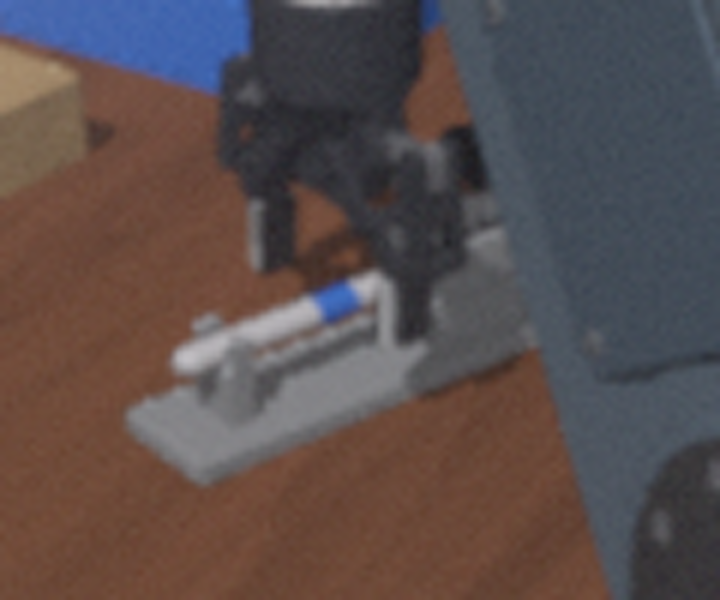

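```bash
python3 -m creep '[[[0,0,0],[0,0,0],255],[[0,0,0],[0,0,0],255],[[0,0,0],[0,0,0],255],[[0,0,0],[0,0,0],255],[[0,0,0],[0,0,0],255],[[0,0,0],[0,0,0],255],[[0,0,0],[0,0,0],255],[[0,0,0],[0,0,0],255]]' 80
python3 - <<'E'
from rig import robot
import cv2
from h import *
f=robot.grab_frame("side"); im=f["color"][:,:,::-1].copy()[140:240,220:340]
cv2.imwrite(f"pics/side3.png",cv2.resize(im,None,fx=6,fy=6,interpolation=cv2.INTER_CUBIC))
E
```

```text
clock: 2.9
eef_pos: [0.4922, -0.1916, 0.0299]
ee_rot: [[0.307, 0.952, 0.003], [0.952, -0.307, -0.001], [-0.0, 0.003, -1.0]]
wrist_force: [-0.6, 1.2, 5.1]
width: 0.0111
```

View pics/side3.png

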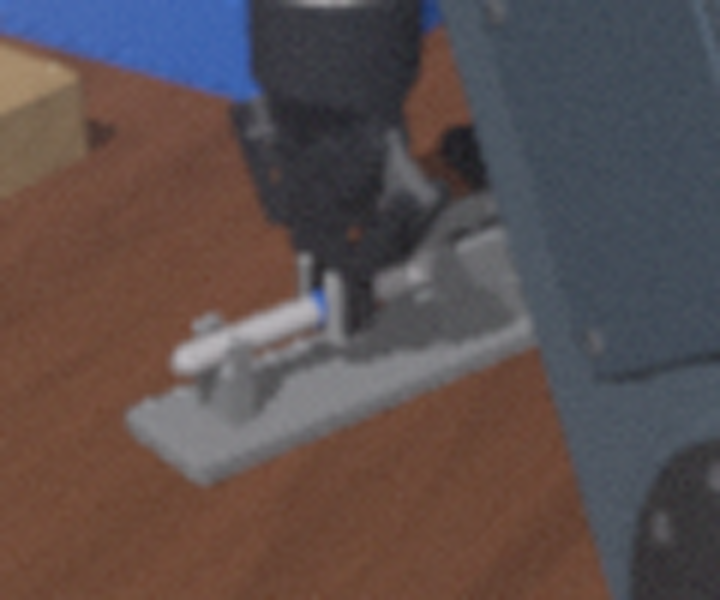

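```bash
python3 -m creep '[[[0,0,0],[0,0,-0.02],255],[[0,0,0],[0,0,-0.05],255],[[0,0,0],[0,0,-0.09],255],[[0,0,0],[0,0,-0.11],255],[[0,0,0],[0,0,-0.11],255]]'; python3 go.py .549 .048 .13 99.4
```

```text
clock: 3.45
eef_pos: [0.4931, -0.1919, 0.1423]
ee_rot: [[0.307, 0.952, 0.007], [0.952, -0.307, -0.003], [-0.001, 0.008, -1.0]]
wrist_force: [-0.0, 0.6, -1.9]
width: 0.0114
turn [  0.408    0.164  -27.2801] shift [ 0.2455 -0.0205  0.0119] F [-0.0473  0.6307 -1.9398] w 0.011398789011850893 t 3.45 yaw 72.11953544944704
```

```bash
python3 -m creep '[[[0.4,0.2,-27.3],[0.2455,-0.0205,0.012],255],[[0.4,0.2,-27.3],[0.2455,-0.0205,0.012],255],[[0.4,0.2,-27.3],[0.2455,-0.0205,0.012],255],[[0.4,0.2,-27.3],[0.2455,-0.0205,0.012],255],[[0.4,0.2,-27.3],[0.2455,-0.0205,0.012],255],[[0.4,0.2,-27.3],[0.2455,-0.0205,0.012],255],[[0.4,0.2,-27.3],[0.2455,-0.0205,0.012],255],[[0.4,0.2,-27.3],[0.2455,-0.0205,0.012],255]]'; python3 go.py .549 .048 .0749 99.4;  python3 - <<'E'
from rig import robot
import cv2
from h import *
s=robot.get_state()
R=np.array(s["ee_rot"]);p=np.array(s["eef_pos"])
tip=p-R[:,2]*.0151+R[:,0]*.087
for n in("side","top"):
    f=robot.grab_frame(n); im=f["color"][:,:,::-1].copy()
    print(n,"tip pred",proj(f,tip),"mouth",proj(f,(.5313,.1565,.09)))
    if n=="top": im=im[110:220,90:250]; k=5
    else: im=im[170:300,100:280]; k=4
    cv2.imwrite(f"pics/{n}4.png",cv2.resize(im,None,fx=k,fy=k,interpolation=cv2.INTER_CUBIC))
E
```

```text
clock: 4.25
eef_pos: [0.5484, 0.0472, 0.1289]
ee_rot: [[-0.163, 0.987, -0.002], [0.987, 0.163, 0.0], [0.001, -0.002, -1.0]]
wrist_force: [0.5, 0.1, -2.6]
width: 0.0113
turn [-0.0876 -0.0414 -0.015 ] shift [0.0006 0.0008 0.054 ] F [ 0.4696  0.064  -2.5617] w 0.011292433602257047 t 4.25 yaw 99.38493567143814
side tip pred [172.56133667 207.68884833] mouth [168.89669201 234.29963346]
top tip pred [165.80633811 156.66190541] mouth [162.05278675 160.92022911]
```

View pics/side4.png

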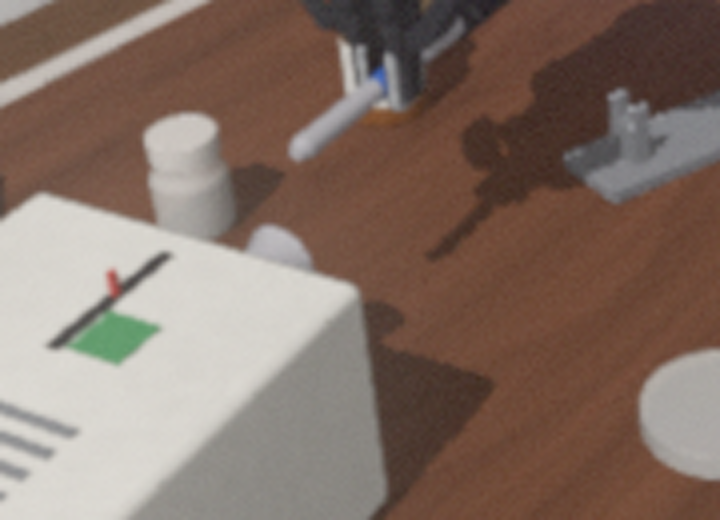

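View pics/top4.png

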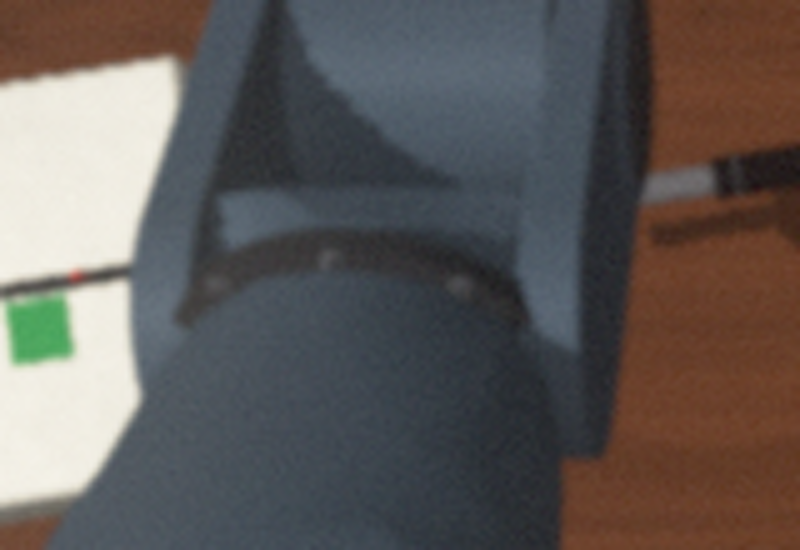

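```bash
python3 - <<'E'
from h import *
from rig import robot
s=robot.get_state()
R=np.array(s["ee_rot"]);p=np.array(s["eef_pos"])
f=robot.grab_frame("top")
for d in(-.07,-.073,-.076):print(proj(f,p-R[:,2]*.0151+R[:,0]*d))
print((717.5)/5-.5+90,177.5/5-.5+110)
for d in(-.055,):print(proj(f,p-R[:,2]*.0151+R[:,0]*d));
E
python3 go.py .549 .048 .0749 99.4
```

```text
[231.74104493 145.58875906]
[233.00027089 145.38068299]
[234.25953166 145.17260117]
233.0 145.0
[225.44543717 146.62905313]
turn [-0.0118 -0.0343 -0.0746] shift [0.001  0.0004 0.0547] F [-0.1858 -0.1624 -1.5   ] w 0.011455998389878532 t 4.4 yaw 99.32540237938579
```

```bash
python3 -m creep '[[[0,0,0],[0,0.001,0.02],255],[[0,0,0],[0,0.001,0.04],255],[[0,0,0],[0,0.001,0.0545],255],[[0,0,0],[0,0.001,0.0545],255],[[0,0,0],[0,0.001,0.0545],255]]'; python3 go.py .5499 .0477 .0749 99.4;  python3 - <<'E'
from rig import robot
import cv2
from h import *
s=robot.get_state()
R=np.array(s["ee_rot"]);p=np.array(s["eef_pos"])
tip=p-R[:,2]*.0151+R[:,0]*.087
f=robot.grab_frame("side"); im=f["color"][:,:,::-1].copy()
print("tip pred",proj(f,tip),"mouth",proj(f,(.532,.1563,.09)))
im=im[190:270,130:230]; k=8
cv2.imwrite(f"pics/side5.png",cv2.resize(im,None,fx=k,fy=k,interpolation=cv2.INTER_CUBIC)[:600])
E
```

```text
clock: 4.9
eef_pos: [0.55, 0.0468, 0.0754]
ee_rot: [[-0.162, 0.987, -0.0], [0.987, 0.162, 0.001], [0.001, -0.0, -1.0]]
wrist_force: [-0.1, 0.4, -2.2]
width: 0.0114
turn [-0.0068 -0.034  -0.0998] shift [0.0009 0.0001 0.0005] F [-0.133   0.42   -2.2421] w 0.01136817319982523 t 4.9 yaw 99.30021778524858
tip pred [175.30531734 228.06447467] mouth [168.73369357 234.14831847]
```

View pics/side5.png

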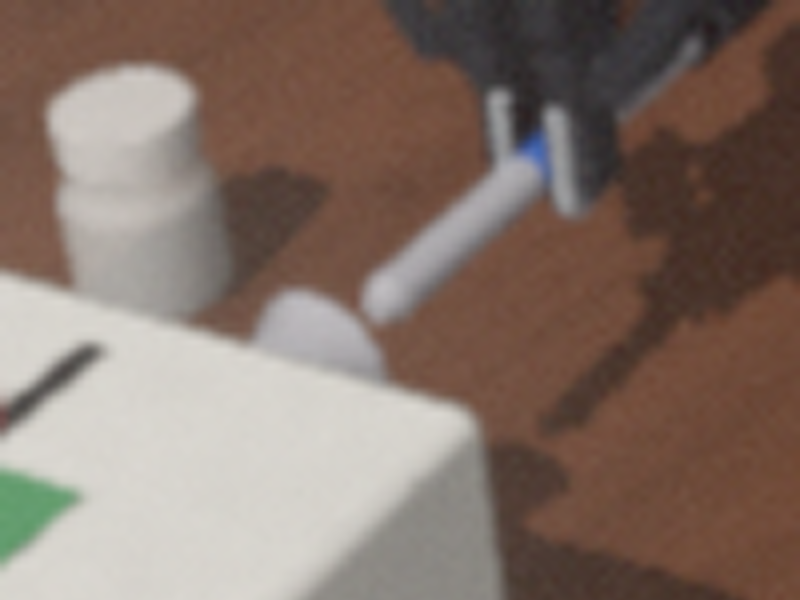

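Run:
```python
from rig import robot
import cv2
from h import *
f=robot.grab_frame("side"); im=f["color"][:,:,::-1].copy()
im=cv2.resize(im[190:270,130:230],None,fx=8,fy=8,interpolation=cv2.INTER_CUBIC)
off=np.array([1.8,-.7]); 
a=np.radians(99.4); lat=np.array([np.sin(a),-np.cos(a),0])
for r in(.021,.0125):
  for th in np.arange(0,360,10):
    t=np.radians(th); X=np.array([.532,.1563,.09])+r*(np.cos(t)*lat+np.sin(t)*np.array([0,0,1]))
    u,v=proj(f,X)+off; cv2.circle(im,(int((u-130+.5)*8),int((v-190+.5)*8)),2,(0,0,255),-1)
d=np.array([np.cos(a),np.sin(a),0])
for k in np.arange(-.12,.0,.01):
    u,v=proj(f,np.array([.532,.1563,.09])+d*k)+off; cv2.circle(im,(int((u-130+.5)*8),int((v-190+.5)*8)),2,(0,255,0),-1)
cv2.imwrite("pics/side6.png",im[:600])
```

```text
(no output)
```

View pics/side6.png

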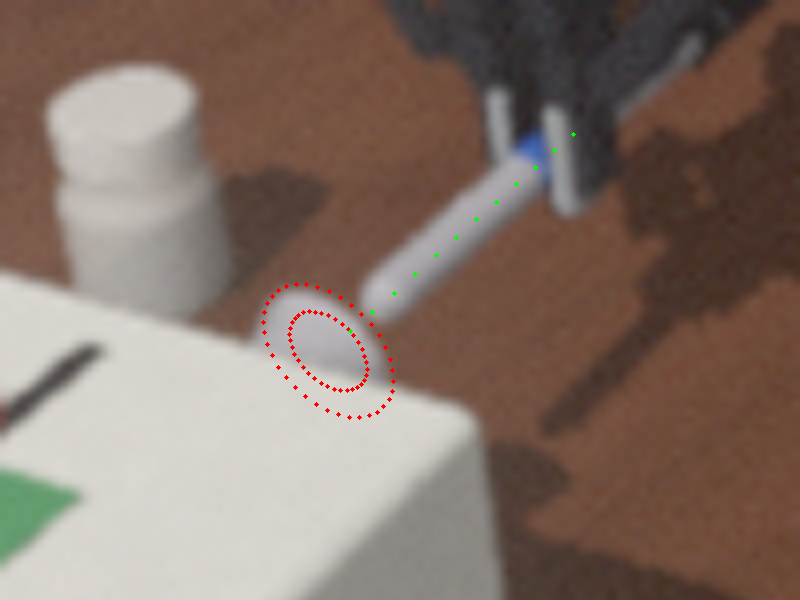

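```bash
python3 -m creep '[[[0,0,0],[0.008,0,0.0003],255],[[0,0,0],[0.016,0,0.0003],255],[[0,0,0],[0.024,0,0.0003],255],[[0,0,0],[0.028,0,0.0003],255],[[0,0,0],[0.030,0,0.0003],255],[[0,0,0],[0.030,0,0.0003],255]]'; python3 -m creep '[[[0,0,0],[0.003,0,0],255],[[0,0,0],[0.005,0,0],255],[[0,0,0],[0.005,0,0],255]]'
```

```text
clock: 5.6
eef_pos: [0.5454, 0.0769, 0.0757]
ee_rot: [[-0.162, 0.987, 0.001], [0.987, 0.162, 0.0], [0.0, 0.001, -1.0]]
wrist_force: [0.5, 0.0, -2.1]
width: 0.0112
clock: 5.9
eef_pos: [0.5446, 0.082, 0.0757]
ee_rot: [[-0.162, 0.987, 0.001], [0.987, 0.162, 0.001], [0.0, 0.001, -1.0]]
wrist_force: [-0.8, -0.5, -2.9]
width: 0.0114
```

```bash
for i in 1 2; do :; done; python3 -m creep '[[[0,0,0],[0.003,0,0.0006],255],[[0,0,0],[0.005,0,0.0006],255],[[0,0,0],[0.005,0,0.0006],255]]'; python3 -m creep '[[[0,0,0],[0.003,0,0],255],[[0,0,0],[0.005,0,0],255],[[0,0,0],[0.005,0,0],255]]'
```

```text
clock: 6.2
eef_pos: [0.5437, 0.0871, 0.0751]
ee_rot: [[-0.163, 0.987, 0.001], [0.987, 0.163, 0.001], [0.0, 0.001, -1.0]]
wrist_force: [-0.0, 0.9, -2.3]
width: 0.0113
clock: 6.5
eef_pos: [0.5428, 0.0923, 0.0751]
ee_rot: [[-0.163, 0.987, 0.001], [0.987, 0.163, 0.001], [0.0, 0.001, -1.0]]
wrist_force: [-0.7, 0.1, -2.2]
width: 0.0113
```

```bash
python3 -m creep '[[[0,0,0],[0.003,0,0],255],[[0,0,0],[0.005,0,0],255],[[0,0,0],[0.005,0,0],255]]'; python3 -m creep '[[[0,0,0],[0.003,0,0],255],[[0,0,0],[0.005,0,0],255],[[0,0,0],[0.005,0,0],255]]'
```

```text
clock: 6.8
eef_pos: [0.542, 0.0976, 0.0751]
ee_rot: [[-0.163, 0.987, 0.001], [0.987, 0.163, 0.001], [0.0, 0.001, -1.0]]
wrist_force: [-0.1, 0.2, -1.8]
width: 0.0117
clock: 7.1
eef_pos: [0.5411, 0.1027, 0.0751]
ee_rot: [[-0.163, 0.987, 0.001], [0.987, 0.163, 0.001], [0.001, 0.001, -1.0]]
wrist_force: [-0.7, -0.4, -2.3]
width: 0.0112
```

```bash
python3 -m creep '[[[0,0,0],[0.003,0,0],255],[[0,0,0],[0.006,0,0],255],[[0,0,0],[0.009,0,0],255],[[0,0,0],[0.010,0,0],255],[[0,0,0],[0.010,0,0],255]]';python3 -m creep '[[[0,0,0],[0.003,0,0],255],[[0,0,0],[0.006,0,0],255],[[0,0,0],[0.009,0,0],255],[[0,0,0],[0.010,0,0],255],[[0,0,0],[0.010,0,0],255]]'
```

```text
clock: 7.6
eef_pos: [0.5394, 0.1128, 0.0751]
ee_rot: [[-0.164, 0.986, 0.001], [0.986, 0.164, 0.001], [0.0, 0.001, -1.0]]
wrist_force: [0.2, 0.5, -2.4]
width: 0.0112
clock: 8.1
eef_pos: [0.5377, 0.1229, 0.0751]
ee_rot: [[-0.164, 0.986, 0.001], [0.986, 0.164, 0.001], [0.0, 0.001, -1.0]]
wrist_force: [-0.5, -0.4, -2.3]
width: 0.0115
```

```bash
python3 -m creep '[[[0,0,0],[0.003,0,0],255],[[0,0,0],[0.006,0,0],255],[[0,0,0],[0.009,0,0],255],[[0,0,0],[0.010,0,0],255],[[0,0,0],[0.010,0,0],255]]'
python3 - <<'E'
from rig import robot
import cv2
from h import *
print(robot.get_state()["ft_torque"])
for n in("side","top"):
    f=robot.grab_frame(n); im=f["color"][:,:,::-1].copy()
    if n=="top": im=im[110:220,90:250]; k=5
    else: im=im[170:300,100:280]; k=4
    cv2.imwrite(f"pics/{n}7.png",cv2.resize(im,None,fx=k,fy=k,interpolation=cv2.INTER_CUBIC))
E
```

```text
clock: 8.6
eef_pos: [0.5361, 0.1329, 0.0751]
ee_rot: [[-0.164, 0.986, 0.001], [0.986, 0.164, 0.001], [0.001, 0.001, -1.0]]
wrist_force: [0.0, -0.5, -2.2]
width: 0.0113
[ 0.06202076 -0.01711125  0.03136664]
```

View pics/side7.png

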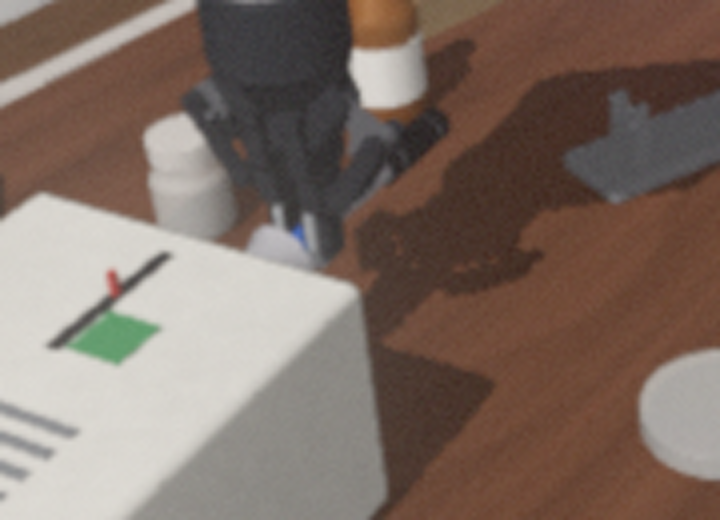

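```bash
python3 -m creep '[[[0,0,0],[0,0,0],150],[[0,0,0],[0,0,0],100],[[0,0,0],[0,0,0],50],[[0,0,0],[0,0,0],0],[[0,0,0],[0,0,0],0],[[0,0,0],[0,0,0],0],[[0,0,0],[0,0,0],0]]'
python3 - <<'E'
from rig import robot
import cv2
from h import *
for n in("side","top"):
    f=robot.grab_frame(n); im=f["color"][:,:,::-1].copy()
    if n=="top": im=im[110:220,90:250]; k=5
    else: im=im[170:300,100:280]; k=4
    cv2.imwrite(f"pics/{n}8.png",cv2.resize(im,None,fx=k,fy=k,interpolation=cv2.INTER_CUBIC))
E
```

```text
clock: 9.4
eef_pos: [0.5361, 0.1327, 0.0751]
ee_rot: [[-0.164, 0.986, 0.001], [0.986, 0.164, 0.001], [0.0, 0.001, -1.0]]
wrist_force: [0.3, 0.6, -0.2]
width: 0.0854
```

View pics/side8.png

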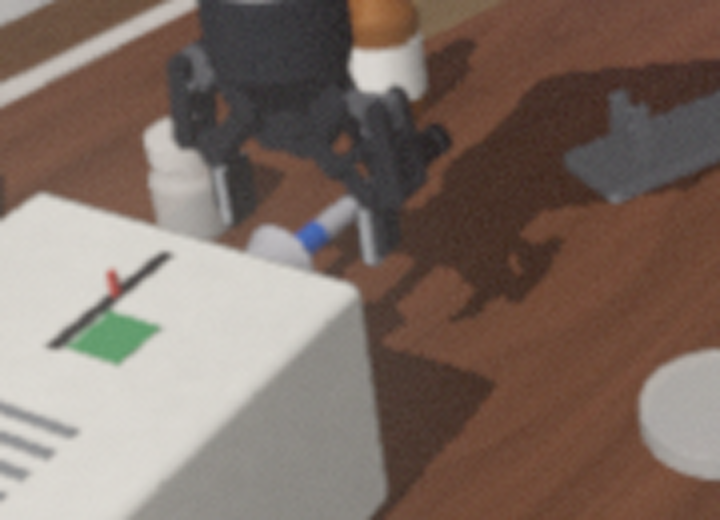

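View pics/top8.png

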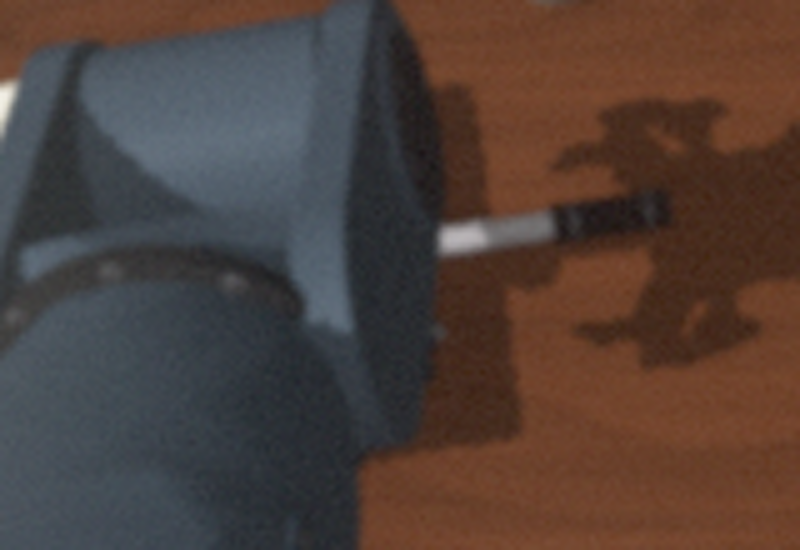

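```bash
python3 -m creep '[[[0,0,0],[-0.03,0,0],0],[[0,0,0],[-0.07,0,0.002],0],[[0,0,0],[-0.103,0,0.004],0],[[0,0,0],[-0.103,0,0.004],0],[[0,0,0],[-0.103,0,0.004],0]]'
python3 - <<'E'
from rig import robot
import cv2
from h import *
for n in("side","top"):
    f=robot.grab_frame(n); im=f["color"][:,:,::-1].copy()
    if n=="top": im=im[110:220,90:250]; k=5
    else: im=im[160:260,120:260]; k=5.7
    cv2.imwrite(f"pics/{n}9.png",cv2.resize(im,None,fx=k,fy=k,interpolation=cv2.INTER_CUBIC))
E
```

```text
clock: 10.0
eef_pos: [0.553, 0.0307, 0.071]
ee_rot: [[-0.163, 0.987, 0.001], [0.987, 0.163, 0.001], [0.001, 0.001, -1.0]]
wrist_force: [0.3, -0.5, 0.1]
width: 0.0853
```

View pics/side9.png

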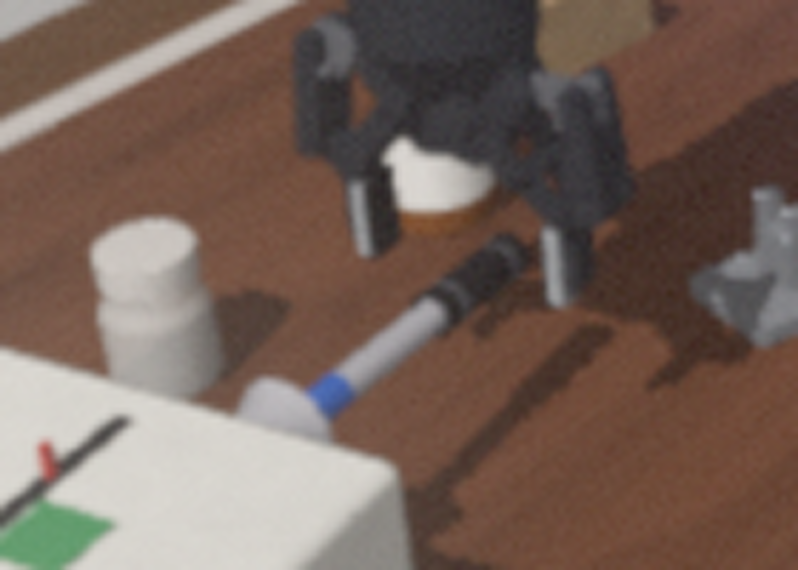

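View pics/top9.png

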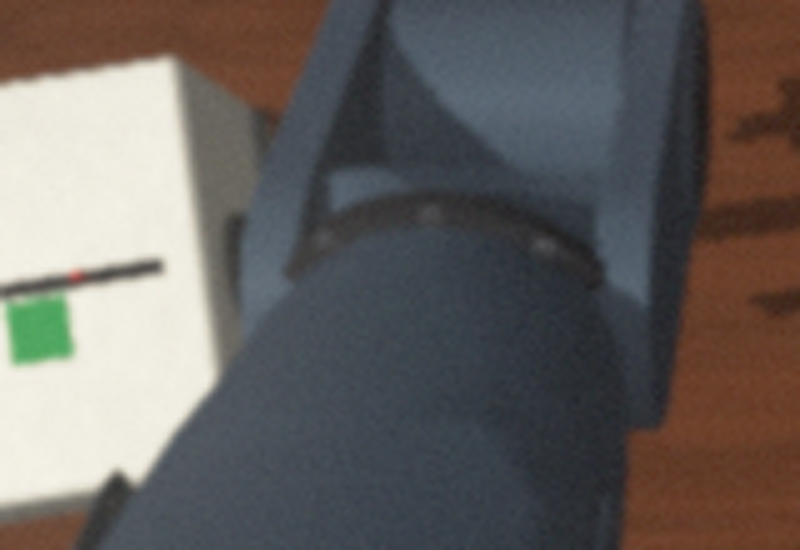

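Run:
```python
from rig import robot
import cv2
from h import *
f=robot.grab_frame("side"); im=f["color"][:,:,::-1].copy()
k=9;x0,y0=170,190
im=cv2.resize(im[190:245,170:230],None,fx=k,fy=k,interpolation=cv2.INTER_CUBIC)
off=np.array([1.8,-.7]); a=np.radians(99.4); d=np.array([np.cos(a),np.sin(a),0])
O=np.array([.532,.1563,.09])
for dr,c in((0,(0,255,0)),(.045,(0,0,255))):
  for s in(-.022,-.097,-.127,-.157):
    u,v=proj(f,O+d*s+np.array([0,0,(s-.014)*dr-(.001 if dr else 0)]))+off; cv2.circle(im,(int((u-x0+.5)*k),int((v-y0+.5)*k)),3,c,-1)
cv2.imwrite("pics/side10.png",im)
```

```text
(no output)
```

View pics/side10.png

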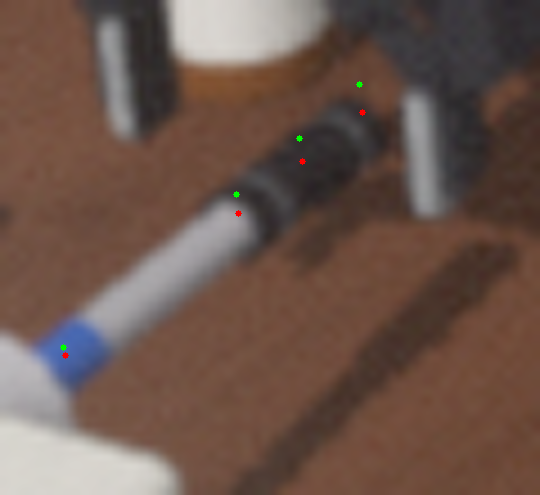

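```bash
python3 -m creep '[[[0,2.9,0],[0.001,0,0.0075],0],[[0,2.9,0],[0.001,0,0.0075],0],[[0,2.9,0],[0.001,0,0.0075],0],[[0,2.9,0],[0.001,0,0.0075],0]]'; python3 -m creep '[[[0,0,0],[0,0,0],255],[[0,0,0],[0,0,0],255],[[0,0,0],[0,0,0],255],[[0,0,0],[0,0,0],255],[[0,0,0],[0,0,0],255],[[0,0,0],[0,0,0],255],[[0,0,0],[0,0,0],255]]' 60
python3 - <<'E'
from rig import robot
import cv2
from h import *
s=robot.get_state();print(s["ft_torque"],s["wrist_force"])
f=robot.grab_frame("side"); im=f["color"][:,:,::-1].copy()
im=cv2.resize(im[170:250,130:230],None,fx=7,fy=7,interpolation=cv2.INTER_CUBIC)
cv2.imwrite("pics/side11.png",im)
E
```

```text
clock: 10.55
eef_pos: [0.5528, 0.0334, 0.0639]
ee_rot: [[-0.165, 0.986, -0.007], [0.985, 0.166, 0.05], [0.05, 0.001, -0.999]]
wrist_force: [1.2, 0.1, 0.1]
width: 0.085
clock: 11.25
eef_pos: [0.5528, 0.0333, 0.0639]
ee_rot: [[-0.165, 0.986, -0.007], [0.985, 0.166, 0.05], [0.05, 0.001, -0.999]]
wrist_force: [-0.0, 0.6, 1.2]
width: 0.0182
[0.01102125 0.00303863 0.01241778] [-0.02665627  0.57937324  1.19647243]
```

View pics/side11.png

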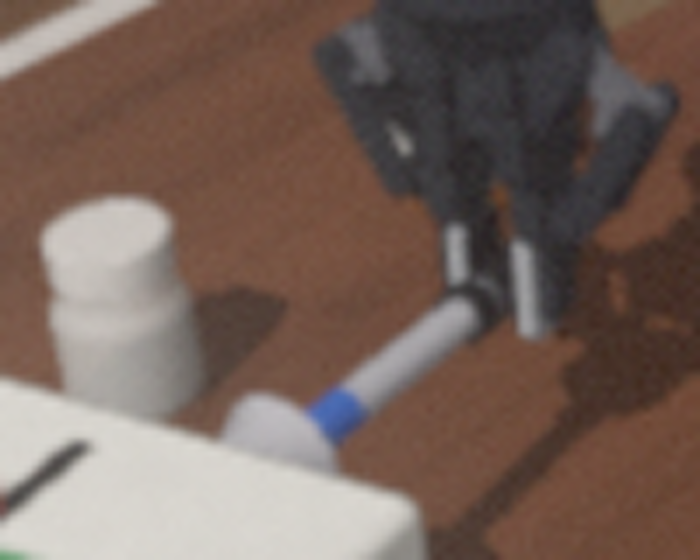

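```bash
python3 -m creep '[[[0,-1,0],[-0.0003,0,-0.0025],255],[[0,-2,0],[-0.0006,0,-0.005],255],[[0,-2,0],[-0.0006,0,-0.005],255]]' ; python3 -c "
from rig import robot;s=robot.get_state();print(s['ft_torque'],s['wrist_force'])"
python3 -m creep '[[[0,-0.9,0],[-0.0003,0,-0.002],255],[[0,-0.9,0],[-0.0003,0,-0.002],255],[[0,-0.9,0],[-0.0003,0,-0.002],255]]' ; python3 -c "
from rig import robot;s=robot.get_state();print(s['ft_torque'],s['wrist_force'])"
```

```text
clock: 11.6
eef_pos: [0.553, 0.0327, 0.0692]
ee_rot: [[-0.166, 0.986, -0.001], [0.986, 0.166, 0.014], [0.014, 0.002, -1.0]]
wrist_force: [-0.2, -0.7, -0.8]
width: 0.018
[-0.16077014  0.01910823 -0.02694384] [-0.18781493 -0.6795422  -0.83275247]
clock: 11.9
eef_pos: [0.5531, 0.0324, 0.0713]
ee_rot: [[-0.166, 0.986, 0.002], [0.986, 0.166, -0.001], [-0.002, 0.002, -1.0]]
wrist_force: [0.6, 0.4, -0.6]
width: 0.018
[ 0.05573595 -0.00926618  0.00163483] [ 0.55012928  0.43817319 -0.57115897]
```

Run:
```python
from rig import robot
import cv2
from h import *
f=robot.grab_frame("side"); im=f["color"][:,:,::-1].copy()
k=9;x0,y0=170,190
im=cv2.resize(im[190:245,170:230],None,fx=k,fy=k,interpolation=cv2.INTER_CUBIC)
off=np.array([1.8,-.7]); a=np.radians(99.4); d=np.array([np.cos(a),np.sin(a),0])
O=np.array([.532,.1563,.09])
for s in(-.022,-.097,-.127,-.157):
    u,v=proj(f,O+d*s)+off; cv2.circle(im,(int((u-x0+.5)*k),int((v-y0+.5)*k)),3,(0,255,0),-1)
cv2.imwrite("pics/side12.png",im)
```

```text
(no output)
```

View pics/side12.png

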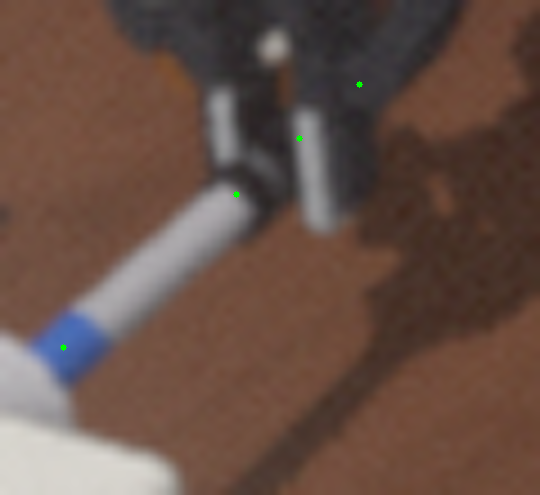

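```bash
cat > st.py <<'E'
from rig import robot
import numpy as np
s=robot.get_state();R=np.array(s["ee_rot"]);F=np.array(s["wrist_force"]);p=np.array(s["eef_pos"])
a=np.radians(99.4)
print("tool F",np.round(R.T@F,2),"T",np.round(R.T@np.array(s["ft_torque"]),3),"s",round((p[:2]-[.532,.1563])@[np.cos(a),np.sin(a)],4),"lat",round((p[:2]-[.532,.1563])@[np.sin(a),-np.cos(a)],4),"z",p[2].round(4),"w",s["width"].__round__(4),"R",np.round(R[2,:2],4),"yaw",np.degrees(np.arctan2(R[1,0],R[0,0])).round(2),"t",s["clock"])
E
python3 -m creep '[[[0,0,0],[0.003,0,0],255],[[0,0,0],[0.006,0,0],255],[[0,0,0],[0.008,0,0],255],[[0,0,0],[0.008,0,0],255]]' 70 >/dev/null; python3 st.py; python3 -m creep '[[[0,0,0],[0.003,0,0],255],[[0,0,0],[0.006,0,0],255],[[0,0,0],[0.008,0,0],255],[[0,0,0],[0.008,0,0],255]]' >/dev/null; python3 st.py
```

```text
tool F [ 1.13 -0.06  0.14] T [-0.033  0.189  0.028] s -0.1173 lat 0.0005 z 0.0712 w 0.0182 R [-0.0014  0.0016] yaw 99.59 t 12.35
tool F [ 1.52 -0.    0.67] T [ 0.039  0.224 -0.012] s -0.1089 lat 0.0005 z 0.0712 w 0.018 R [-0.0012  0.0015] yaw 99.6 t 12.75
```

```bash
for i in 1; do python3 -m creep '[[[0,0,0],[0.003,0,0],255],[[0,0,0],[0.006,0,0],255],[[0,0,0],[0.008,0,0],255],[[0,0,0],[0.008,0,0],255]]' >/dev/null; python3 st.py; python3 -m creep '[[[0,0,0],[0.003,0,0],255],[[0,0,0],[0.006,0,0],255],[[0,0,0],[0.008,0,0],255],[[0,0,0],[0.008,0,0],255]]' >/dev/null; python3 st.py; done
```

```text
tool F [1.47 0.47 1.16] T [-0.039  0.203 -0.016] s -0.1005 lat 0.0004 z 0.0712 w 0.0178 R [-0.0009  0.0016] yaw 99.61 t 13.15
tool F [ 1.22  0.34 -0.3 ] T [-0.061  0.247  0.017] s -0.0921 lat 0.0004 z 0.0712 w 0.0175 R [-0.0007  0.0016] yaw 99.62 t 13.55
```

```bash
python3 -m creep '[[[0,0,0],[0.003,0,0],255],[[0,0,0],[0.006,0,0],255],[[0,0,0],[0.008,0,0],255],[[0,0,0],[0.008,0,0],255]]' >/dev/null; python3 st.py; python3 -m creep '[[[0,0,0],[0.003,0,0],255],[[0,0,0],[0.006,0,0],255],[[0,0,0],[0.008,0,0],255],[[0,0,0],[0.008,0,0],255]]' >/dev/null; python3 st.py
```

```text
tool F [ 0.68 -0.17 -0.51] T [-0.029  0.294  0.063] s -0.0837 lat 0.0004 z 0.0712 w 0.0176 R [-0.0004  0.0017] yaw 99.63 t 13.95
tool F [ 1.71  0.21 -0.91] T [0.018 0.296 0.012] s -0.0753 lat 0.0004 z 0.0712 w 0.0176 R [-0.0002  0.0017] yaw 99.63 t 14.35
```

Run:
```python
from rig import robot
import cv2
f=robot.grab_frame("side"); im=f["color"][:,:,::-1].copy()
im=cv2.resize(im[170:250,110:210],None,fx=7,fy=7,interpolation=cv2.INTER_CUBIC)
cv2.imwrite("pics/side13.png",im)
```

```text
(no output)
```

View pics/side13.png

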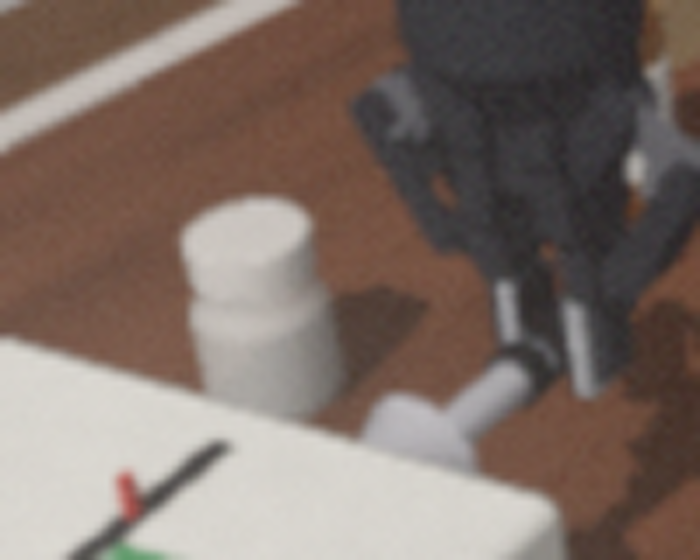

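```bash
python3 -m creep '[[[0,0,0],[0.002,0,0],255],[[0,0,0],[0.004,0,0],255],[[0,0,0],[0.004,0,0],255]]' >/dev/null; python3 st.py; python3 -m creep '[[[0,0,0],[0.002,0,0],255],[[0,0,0],[0.004,0,0],255],[[0,0,0],[0.004,0,0],255]]' >/dev/null; python3 st.py
```

```text
tool F [-3.85  0.29 -0.94] T [-0.021 -0.632 -0.027] s -0.0718 lat 0.0004 z 0.0712 w 0.0179 R [-0.0008  0.0018] yaw 99.64 t 14.7
tool F [-5.5  -0.48 -1.93] T [ 0.037 -0.773 -0.028] s -0.0683 lat 0.0005 z 0.0714 w 0.0175 R [-0.0017  0.002 ] yaw 99.65 t 15.0
```

```bash
cat >> st.py <<'E'
import sys; sys.exit(1 if (R.T@F)[0]<-8.5 else 0)
E
python3 -m creep '[[[0,0,0],[0.0015,0,0],255],[[0,0,0],[0.0015,0,0],255]]' >/dev/null; python3 st.py && python3 -m creep '[[[0,0,0],[0.0015,0,0],255],[[0,0,0],[0.0015,0,0],255]]' >/dev/null; python3 st.py
```

```text
tool F [-5.71 -0.24 -1.24] T [ 0.033 -0.904 -0.065] s -0.0674 lat 0.0006 z 0.0714 w 0.0177 R [-0.0027  0.0022] yaw 99.67 t 15.2
tool F [-6.36 -0.1  -1.26] T [ 0.053 -0.873 -0.054] s -0.0665 lat 0.0006 z 0.0715 w 0.0174 R [-0.0036  0.0023] yaw 99.67 t 15.4
```

```bash
python3 -m creep '[[[0,0.25,0],[0.0018,0,0.0003],255],[[0,0.25,0],[0.0018,0,0.0003],255]]' >/dev/null; python3 st.py && python3 -m creep '[[[0,0.05,0],[0.0018,0,0],255],[[0,0.05,0],[0.0018,0,0],255]]' >/dev/null; python3 st.py && python3 -m creep '[[[0,0.05,0],[0.0018,0,0],255],[[0,0.05,0],[0.0018,0,0],255]]' >/dev/null; python3 st.py && python3 -m creep '[[[0,0.05,0],[0.0018,0,0],255],[[0,0.05,0],[0.0018,0,0],255]]' >/dev/null; python3 st.py
```

```text
tool F [-7.76 -0.86 -3.26] T [ 0.075 -0.984 -0.044] s -0.0655 lat 0.0008 z 0.0713 w 0.0182 R [-0.0003  0.0026] yaw 99.69 t 15.6
tool F [-7.3  -0.74 -2.2 ] T [ 0.063 -1.02  -0.064] s -0.0644 lat 0.0008 z 0.0715 w 0.0177 R [-0.0006  0.0027] yaw 99.7 t 15.8
tool F [-6.29 -0.29 -0.6 ] T [ 0.104 -1.    -0.04 ] s -0.0633 lat 0.0008 z 0.0715 w 0.0177 R [-0.0008  0.0027] yaw 99.72 t 16.0
tool F [-5.4   0.32 -1.13] T [ 0.081 -0.879 -0.11 ] s -0.0621 lat 0.0008 z 0.0716 w 0.0177 R [-0.0009  0.0028] yaw 99.73 t 16.2
```

```bash
python3 -m creep '[[[0,0.1,0.1],[0.002,-0.0002,0.0002],255],[[0,0.1,0.1],[0.002,-0.0002,0.0002],255]]' >/dev/null; python3 st.py && python3 -m creep '[[[0,0.05,0],[0.002,0,0.0001],255],[[0,0.05,0],[0.002,0,0.0001],255]]' >/dev/null; python3 st.py && python3 -m creep '[[[0,0.05,0],[0.002,0,0.0001],255],[[0,0.05,0],[0.002,0,0.0001],255]]' >/dev/null; python3 st.py && python3 -m creep '[[[0,0.05,0],[0.002,0,0.0001],255],[[0,0.05,0],[0.002,0,0.0001],255]]' >/dev/null; python3 st.py
```

```text
tool F [-7.1  -0.9  -1.44] T [ 0.075 -1.044 -0.044] s -0.0608 lat 0.0008 z 0.0715 w 0.0177 R [-0.0003  0.003 ] yaw 99.64 t 16.4
tool F [-6.7  -1.9  -2.73] T [ 0.119 -1.042 -0.076] s -0.0596 lat 0.0008 z 0.0716 w 0.0179 R [-0.0006  0.0031] yaw 99.67 t 16.6
tool F [-7.47 -0.29 -2.14] T [ 0.136 -1.071 -0.093] s -0.0583 lat 0.0009 z 0.0716 w 0.0176 R [-0.0009  0.0033] yaw 99.68 t 16.8
tool F [-7.28 -1.34 -2.3 ] T [ 0.099 -1.105 -0.023] s -0.0571 lat 0.0009 z 0.0717 w 0.0177 R [-0.0012  0.0034] yaw 99.7 t 17.0
```

```bash
sed -i 's/-8.5/-9.5/' st.py; python3 -m creep '[[[0,0.1,0.1],[0.002,-0.0002,0.0002],255],[[0,0.1,0.1],[0.002,-0.0002,0.0002],255]]' >/dev/null; python3 st.py && python3 -m creep '[[[0,0.05,0],[0.002,0,0.0001],255],[[0,0.05,0],[0.002,0,0.0001],255]]' >/dev/null; python3 st.py && python3 -m creep '[[[0,0.05,0],[0.002,0,0.0001],255],[[0,0.05,0],[0.002,0,0.0001],255]]' >/dev/null; python3 st.py && python3 -m creep '[[[0,0.05,0],[0.002,0,0.0001],255],[[0,0.05,0],[0.002,0,0.0001],255]]' >/dev/null; python3 st.py
```

```text
tool F [-7.59 -0.36 -2.95] T [ 0.099 -1.089 -0.103] s -0.0559 lat 0.0008 z 0.0716 w 0.018 R [-0.0007  0.0036] yaw 99.62 t 17.2
tool F [-7.02 -0.99 -2.55] T [ 0.112 -1.072 -0.102] s -0.0546 lat 0.0009 z 0.0717 w 0.0178 R [-0.001   0.0037] yaw 99.64 t 17.4
tool F [-7.58 -0.87 -3.13] T [ 0.131 -0.995 -0.059] s -0.0534 lat 0.0009 z 0.0717 w 0.018 R [-0.0013  0.0037] yaw 99.66 t 17.6
tool F [-7.26 -0.97 -3.08] T [ 0.107 -1.069 -0.014] s -0.0521 lat 0.0009 z 0.0718 w 0.0177 R [-0.0016  0.0038] yaw 99.67 t 17.8
```

Run:
```python
from rig import robot
import cv2
f=robot.grab_frame("side"); im=f["color"][:,:,::-1].copy()
im=cv2.resize(im[170:250,110:210],None,fx=7,fy=7,interpolation=cv2.INTER_CUBIC)
cv2.imwrite("pics/side14.png",im)
```

```text
(no output)
```

View pics/side14.png

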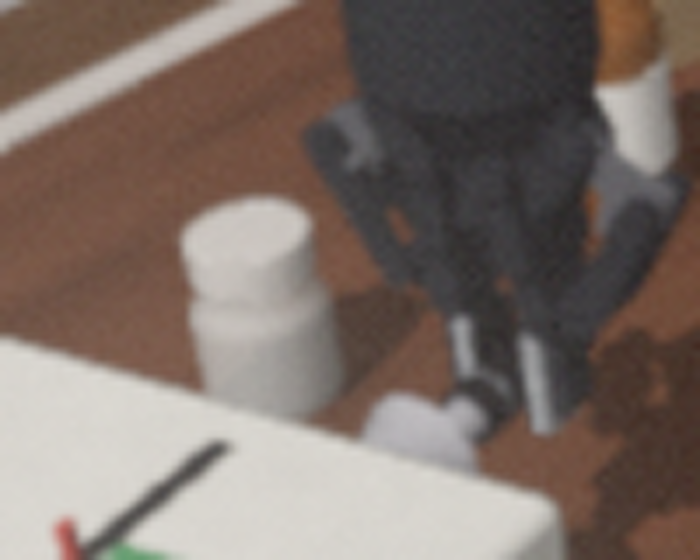

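```bash
python3 -m creep '[[[0,0.1,0.1],[0.002,-0.0002,-0.0002],255],[[0,0.1,0.1],[0.002,-0.0002,-0.0002],255]]' >/dev/null; python3 st.py && python3 -m creep '[[[0,0.05,0],[0.002,0,0],255],[[0,0.05,0],[0.002,0,0],255]]' >/dev/null; python3 st.py && python3 -m creep '[[[0,0.05,0],[0.002,0,0],255],[[0,0.05,0],[0.002,0,0],255]]' >/dev/null; python3 st.py && python3 -m creep '[[[0,0.05,0],[0.002,0,0],255],[[0,0.05,0],[0.002,0,0],255]]' >/dev/null; python3 st.py
```

```text
tool F [-4.59 -1.    0.07] T [ 0.059 -0.759 -0.1  ] s -0.0507 lat 0.0006 z 0.0719 w 0.0177 R [-0.0007  0.0035] yaw 99.58 t 18.05
tool F [-5.54  0.51 -0.47] T [ 0.001 -0.83   0.009] s -0.0492 lat 0.0006 z 0.0719 w 0.0176 R [-0.0006  0.0035] yaw 99.59 t 18.25
tool F [-5.55  0.32 -1.58] T [-0.02  -0.842 -0.046] s -0.0478 lat 0.0007 z 0.072 w 0.018 R [-0.0007  0.0036] yaw 99.6 t 18.45
tool F [-6.41 -0.17 -1.32] T [-0.016 -0.838 -0.046] s -0.0463 lat 0.0007 z 0.072 w 0.0179 R [-0.0007  0.0036] yaw 99.61 t 18.65
```

```bash
python3 -m creep '[[[0,0.05,0.05],[0.002,-0.0002,-0.0001],255],[[0,0.05,0.05],[0.002,-0.0002,-0.0001],255]]' >/dev/null; python3 st.py && python3 -m creep '[[[0,0.05,0],[0.002,0,0],255],[[0,0.05,0],[0.002,0,0],255]]' >/dev/null; python3 st.py && python3 -m creep '[[[0,0.05,0],[0.002,0,0],255],[[0,0.05,0],[0.002,0,0],255]]' >/dev/null; python3 st.py && python3 -m creep '[[[0,0.05,0],[0.002,0,0],255],[[0,0.05,0],[0.002,0,0],255]]' >/dev/null; python3 st.py
```

```text
tool F [-4.51  0.94 -0.71] T [ 0.022 -0.751  0.018] s -0.0448 lat 0.0005 z 0.0721 w 0.0179 R [-0.0006  0.0036] yaw 99.56 t 18.85
tool F [-7.58 -0.32 -1.06] T [-3.10e-02 -1.36e+00 -1.00e-03] s -0.0438 lat 0.0005 z 0.072 w 0.0179 R [-0.0012  0.0035] yaw 99.57 t 19.05
tool F [-16.2   -0.44  -0.98] T [ 0.036 -2.51   0.014] s -0.0436 lat 0.0005 z 0.072 w 0.0177 R [-0.0031  0.0035] yaw 99.6 t 19.25
tool F [-16.2   -0.44  -0.98] T [ 0.036 -2.51   0.014] s -0.0436 lat 0.0005 z 0.072 w 0.0177 R [-0.0031  0.0035] yaw 99.6 t 19.25
```

```bash
python3 -m creep '[[[0,0.1,0],[0.0018,0,0],255]]' >/dev/null; python3 st.py; python3 -m creep '[[[0,0.05,0],[0.0018,0,0],255]]' >/dev/null; python3 st.py
```

```text
tool F [-14.92  -0.1   -0.31] T [ 0.141 -2.376  0.019] s -0.0436 lat 0.0006 z 0.072 w 0.0179 R [-0.0038  0.0033] yaw 99.61 t 19.35
tool F [-14.95  -1.59  -1.15] T [ 0.11  -2.337  0.   ] s -0.0437 lat 0.0006 z 0.072 w 0.0183 R [-0.0055  0.0032] yaw 99.63 t 19.45
```

```bash
python3 -m creep '[[[0,0.2,0],[0.0020,0,0],255],[[0,0.2,0],[0.0021,0,0],255]]' >/dev/null; python3 st.py; python3 -m creep '[[[0,0.1,0],[0.0021,0,0],255],[[0,0.1,0],[0.0021,0,0],255],[[0,0.1,0],[0.0021,0,0],255]]' >/dev/null; python3 st.py
```

```text
tool F [-18.56  -0.63  -0.86] T [ 0.098 -2.761  0.018] s -0.0436 lat 0.0006 z 0.072 w 0.0176 R [-0.0048  0.0031] yaw 99.64 t 19.65
tool F [-17.55  -0.6   -1.36] T [ 1.450e-01 -2.771e+00  1.000e-03] s -0.0436 lat 0.0006 z 0.072 w 0.0178 R [-0.0059  0.0029] yaw 99.65 t 19.95
```

```bash
python3 -m creep '[[[0,0.3,0],[0.0005,0,0],255],[[0,0.3,0],[0.0003,0,0],255],[[0,0.3,0],[0.0003,0,0],255]]' >/dev/null; python3 st.py; python3 -m creep '[[[0,0,0],[0,0,0],150],[[0,0,0],[0,0,0],100],[[0,0,0],[0,0,0],50],[[0,0,0],[0,0,0],0],[[0,0,0],[0,0,0],0],[[0,0,0],[0,0,0],0],[[0,0,0],[0,0,0],0]]'; python3 st.py
```

```text
tool F [-6.65 -0.02 -1.09] T [-0.014 -1.127  0.025] s -0.0439 lat 0.0007 z 0.072 w 0.0176 R [-0.0015  0.0029] yaw 99.65 t 20.25
clock: 20.95
eef_pos: [0.5398, 0.1131, 0.072]
ee_rot: [[-0.168, 0.986, 0.003], [0.986, 0.168, -0.001], [-0.002, 0.003, -1.0]]
wrist_force: [-0.6, -0.1, 0.3]
width: 0.0854
tool F [-0.03 -0.66 -0.35] T [-0.006  0.025 -0.043] s -0.0439 lat 0.0006 z 0.072 w 0.0854 R [-0.0015  0.0029] yaw 99.65 t 20.95
```

Released cleanly. Now lift straight up, then back away to view.

```bash
python3 -m creep '[[[0,0,0],[0,0,-0.02],0],[[0,0,0],[0,0,-0.06],0],[[0,0,0],[0,0,-0.1],0],[[0,0,0],[0,0,-0.14],0],[[0,0,0],[0,0,-0.16],0],[[0,0,0],[0,0,-0.16],0]]'; python3 -m creep '[[[0,0,0],[-0.05,0,0],0],[[0,0,0],[-0.1,0,0],0],[[0,0,0],[-0.15,0,0],0],[[0,0,0],[-0.2,0,0],0],[[0,0,0],[-0.25,0,0],0],[[0,0,0],[-0.25,0,0],0],[[0,0,0],[-0.25,0,0],0],[[0,0,0],[-0.25,0,0],0]]'
python3 - <<'E'
from rig import robot
import cv2
from h import *
for n in("side","top"):
    f=robot.grab_frame(n); im=f["color"][:,:,::-1].copy()
    cv2.imwrite(f"pics/{n}15f.png",im)
    if n=="top": im=im[110:220,30:190]; k=5
    else: im=im[170:260,90:220]; k=6
    cv2.imwrite(f"pics/{n}15.png",cv2.resize(im,None,fx=k,fy=k,interpolation=cv2.INTER_CUBIC))
E
```

```text
clock: 21.55
eef_pos: [0.5405, 0.1135, 0.2351]
ee_rot: [[-0.168, 0.986, 0.009], [0.986, 0.168, -0.0], [-0.002, 0.008, -1.0]]
wrist_force: [0.6, -0.9, -0.0]
width: 0.0852
clock: 22.35
eef_pos: [0.5821, -0.1321, 0.2347]
ee_rot: [[-0.168, 0.986, 0.007], [0.986, 0.168, 0.0], [-0.001, 0.007, -1.0]]
wrist_force: [0.1, 0.2, -0.7]
width: 0.0855
```

View pics/side15.png

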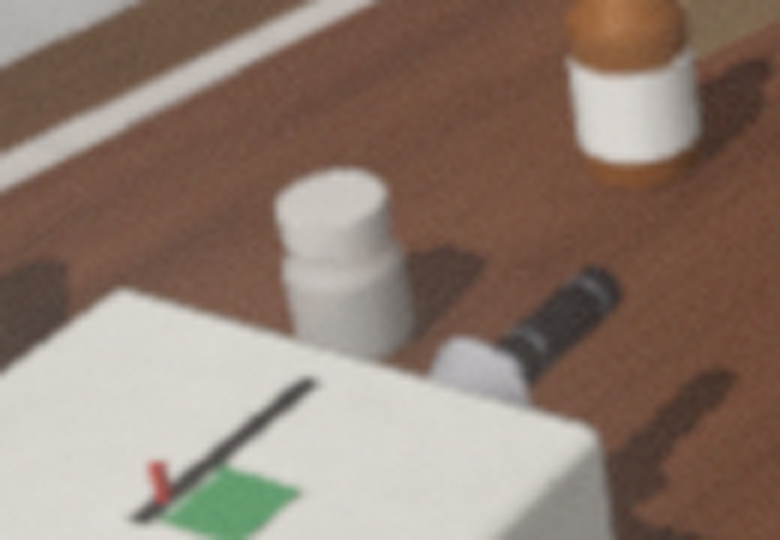

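View pics/top15.png

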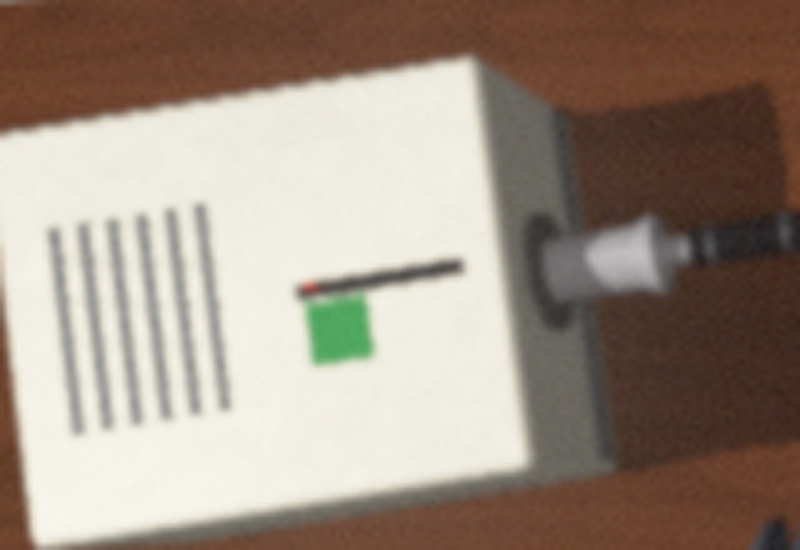

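View pics/top15f.png

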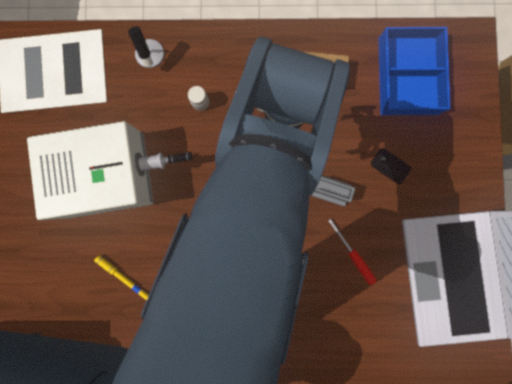

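```bash
python3 -c "
from rig import robot;print(robot.job_done())"
```

```text
the job is handed in; nothing more can be done
None
```

I loaded the probe into the analyser and handed the job in at about 22.5 s of the 67 s allowed. The hand-in reported no verdict.

**What I did:**
- I lifted the probe from its holder by the blue band and started it about 63 mm into the inlet. The wrist force stayed at the probe's own weight, and I let go there.
- I took it again by the black handle, which had drooped, and levelled it before pushing.
- It met the seat at roughly 118 mm and pushed it with about 6–7 N of drag, until it stopped hard at roughly 147 mm, within the given 126–154 mm.
- I pressed for about 0.7 s in all. The wrist read about 15–16 N at first, then 17.5–18.6 N, and the probe did not advance further. I then eased off, opened the gripper and backed away.

**Last checks:**
- The pictures show the red pointer near the inner end of its slot and the probe along the bore, with only the handle and a few millimetres of shaft outside.
- The jar and mouse are at the same place in the last top picture. The bottle is hidden by the arm there and shows standing in the side picture; I did not measure its position.
- After release the wrist force read close to zero.

**What I could not check directly:**
- The force on the seat itself is inferred from the wrist reading, so bore friction could make it 1–2 N lower.
- The tip depth is a 2–3 mm estimate from the grip position and calibration.

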